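# Lock a sample box into its freezer rack

## Robot

A 6-joint arm with a two-finger parallel gripper is mounted at the origin on the work surface. World frame = base frame: x ahead of the robot, y to its left, z up, the work surface at z = 0. Lengths are in m, angles in rad, forces in N, time in s.
With the tool pointing down it reaches from about 0.325 to 0.775 m from the base axis. Payload 5.5 kg.
Tool frame: the origin (TCP) lies midway between the tips of the shut fingers; the grasp point (between the pads) lies 19 mm behind it; z points along the fingers, y is the line along which they close (so a half turn about z gives the same grasp; the last joint's range is limited). The gripper opens to 88 mm and grips with 3 to 60 N. Pads are 20 mm wide; open, the fingers measure 115 mm over their backs; the gripper's body (75 mm by 178 mm) begins 61 mm behind the grasp point.
Start: joints at [1.221, 0.091, 1.231, -0, 1.82, -0.057], TCP at [0.173, 0.574, 0.223] pointing down, gripper open.
Joint ranges: [-2.87, 2.87], [-0.86, 2.18], [0.17, 2.46], [-1.51, 4.65], [0.06, 2.69], [-2.65, 2.65]. Speed limits (rad/s): [2.57, 2.57, 3.01, 3.14, 3.14, 3.14].

## Interface

Orientations are given as a unit quaternion [w, x, y, z].
In Python, from bench import telemetry, viewer, ticket gives the robot as it stands.
- The arm moves only by the tool apply_moves, never from a script. Its argument "targets" is a list of rows, each a list of 3 entries, a list of its own where there are three numbers: the gripper's target within -1 to 1 (fully open at 1, half-way at 0, shut at -1), then the shift along the tool's x, y, z normalised to -1 to 1, where 1 is 0.025 m, then the turn, a rotation vector about the tool's x, y, z normalised to -1 to 1, where 1 is 0.12 rad. A call has 1 to 5 rows; each row shifts and turns the commanded pose from where the row before left it, along the tool's axes as they then stand; what a row does not reach is not made up. A row lasts 1/12 s, in which the tool goes at most 41.7 mm and 7.16 degrees, less where a joint would pass 70% of its speed; a pose out of reach is approached as far as the arm can. A call with a number of a shift or a turn outside -1 to 1 is refused whole. A call with a gripper value outside its range is refused whole. The fingers move at their own pace and stop on an object; "grip_force" is the grip in N (left out, the last holds). Time passes only in rows, so rows that do not move let the fingers close. It gives the time, the measured TCP pose, the force, the opening and the grip force at its end, in the units of the state.
- telemetry.sense(): the state, without advancing time (a new reading comes with each control period).
- viewer.camera(name): name is "scene" or "top" or "wrist"; returns a dict with "image" (400x640x3 uint8, blue, green, red), "camera_matrix" (3x3 intrinsics, pixels), "R" (3x3) and "t" (3): a world point X has camera coordinates R X + t. Camera axes: x right, y down, z forward; pixel columns grow to the right and rows downward; lengths in m; the calibration is good to about 2 mm. A picture is of the moment at which its call begins. There is no depth.
- ticket.finish_job(): hands the job in; it is judged then, once.
Trained networks look in the newest picture that a camera, given by its name, has taken for a name from the list of things; names that differ only in an ending like _2 or _b are one class to them, and where a whole thing is asked for, a point or a joint stands for the part that bears it (a point fixed in the world has none). Each returns a list of dicts, best first, with "p" (0 to 1); they miss things now and then, are a little off and sometimes report something else, mostly with a low value. They report only what shows in the picture. A call takes as long as a camera call.
- viewer.recognise(camera, thing): "position" ([column, row] in pixels, amid what is visible of it).
- viewer.outline_of(camera, thing): "mask" (400x640 bool, what is visible of it) and "position" ([column, row] in pixels, amid what is visible of it).
- viewer.mark_of(camera, thing): "position" ([column, row] in pixels: a listed point, or the origin of a listed thing).
The state is a dict: "t": time; "q": joint angles; "joint_velocities": joint speeds; "effort": joint torques, N m; "tool_pos": TCP position; "tool_rot": TCP orientation; "wrist_force": force on the tool from outside, world axes, zero at the start; "ft_torque": the same for the moment, N m; "opening": finger opening in m; "finger_force": force on a finger pad.
Only numpy, scipy, OpenCV 4.12 (cv2) and the standard library are available. Lean on these libraries where they do the work, as an engineer would, in place of code of your own. Each camera call takes 0.05 s, during which the arm holds its last target. There are 200 camera calls.

## Task

The sample box is sticking out of its freezer rack: push it all the way back against the rack's back wall. Then lock it in: take the long steel locking rod from its cradle, push its tip end partway into the sleeve beside the rack opening and let go, take a new hold of the shaft in its rear half, nearer the head, and push the rod home until its head sits against the sleeve. Let go of everything, and leave the amber bottle and the pipette-tip box where they stand.

Things in the scene. Friction and masses are not known exactly. Their poses are not given: they have to be found in the camera images.
- rack: Fixed steel rack, open on top and at the front. Origin: centre of footprint on the bench; +x points into the rack, +y left, z up; yaw -3 to +14 deg. Side walls at y = +-70 mm, 85 mm high, x -61 to 72; floor (x -93 to 72) top 30 mm above the bench; back wall's inner face at x = +70 mm; a top strap bridges x 40 to 70 mm, 87 mm high.
- bore_mouth (a point): Centre of the bore's mouth, 46 mm above the bench, at x -76, y -170 mm in the rack's frame, axes as the rack's. The sleeve, an aluminium block 32 mm square (top 62 mm above the bench), runs 90 mm from here along +y to the right side of the rack's opening; straight round through bore 14.5 mm, mouth chamfer 4 mm. Home, the rod's tip is 262 mm from here along +y.
- keeper (a point): Centre of the 22 mm hole in the keeper, a fixed 36 mm square, 10 mm thick plate left of the rack's opening, in line with the sleeve's bore (251 mm from its mouth along +y). The rod's path from sleeve to keeper crosses the opening 7 mm clear of the front of a seated box.
- box: White sample box 133 x 133 x 50 mm, 0.25 to 0.5 kg, loose on the rack floor between the side walls, turned as the rack is. Origin: centre of its underside (30 mm above the bench); front face at its own x = -66.5 mm. It starts 30 to 60 mm short of the back wall, barring the rod's way; fully back, its origin is at x = +3.5 mm in the rack's frame.
- rod: Loose steel rod, 0.19 to 0.26 kg: shaft 12 mm thick, 262 mm long, round head 24 mm across, 12 mm thick at its -y end. Origin: on the axis at mid-shaft (balance point 20 mm towards the head); +y runs along the shaft to the tip (last 6 mm tapered to 7 mm). Starts level in the cradle, axis 26 mm above the bench, tip roughly to world +y.
- rod_tip (a point): Centre of the rod's tip, 131 mm from the rod's origin along its +y.
- rod_head (a point): Centre of the outer face of the rod's head, 143 mm from the rod's origin along its -y (the head's underside, which meets the sleeve, is at -131 mm); the face to push on to press the rod home.
- cradle: Fixed grey plastic cradle holding the rod: base 52 x 190 x 6 mm, two notched posts (40 mm across the rod, 12 mm along it, 31 mm high, notch 17 mm wide) at y = +-80 mm, room for fingers between. Origin: centre of its underside; its y is the rod's direction at the start.
- bottle: Bystander: loose amber bottle, 60 mm across, 130 mm high, origin at the centre of its underside.
- tipbox: Bystander: loose pipette-tip box with a lid, 87 x 122 x 63 mm, origin at the centre of its underside.

How it is judged:
By the outcome, as a careful person would: the job done as asked, in the order asked, and still so for the second after the job is handed in, with the robot touching nothing.
It also fails if it takes over 72 s, if anything falls off the work surface, if the arm or the gripper's body presses on something with over 40 N, if the wrist force passes 120 N, or if a joint passes its speed limit or range.

## Working session

There is one attempt and no reset: what is moved stays moved. The work goes in short steps, Python scripts to look and compute and a tool call to move; the robot and the scene stay as the last step left them, time stands still between calls to the robot, and variables do not carry over. Pictures are saved under pics/ and viewed, at most 10 in all, crops included, and the job is handed in when it is done.

Besides the shell and the picture viewer there is one more tool, called after "Call:" as name([rows], argument=value, ...), one row to a line, values as JSON. apply_moves: Moves the arm, as the interface text tells. Scaled input: -1 to 1 covers 0.025 m each way for a shift and 0.12 rad each way for a turn. Its arguments: {"type":"object","properties":{"targets":{"type":"array"},"grip_force":{"type":"number"}},"required":["targets"]}

```bash
mkdir -p pics; ls; cat > h.py <<'E'
import numpy as np, cv2
from bench import telemetry, viewer, ticket
from scipy.spatial.transform import Rotation as Ro
def ray(c,px):
    d=c["R"].T@np.linalg.solve(c["camera_matrix"],[px[0],px[1],1.]); o=-c["R"].T@c["t"]; return o,d
def at(c,px,z):
    o,d=ray(c,px); return o+d*(z-o[2])/d[2]
def proj(c,X):
    p=c["camera_matrix"]@(c["R"]@np.array(X)+c["t"]); return p[:2]/p[2]
E
python3 - <<'E'
from h import *
np.set_printoptions(precision=4,suppress=True)
s=telemetry.sense(); print(s["t"],s["tool_pos"],s["tool_rot"],s["wrist_force"])
Z=dict(rack=0,bore_mouth=.046,keeper=.046,box=.03,rod=.026,rod_tip=.026,rod_head=.026,cradle=0,bottle=0,tipbox=0)
for n in ("top","scene"):
    c=viewer.camera(n); cv2.imwrite(f"pics/{n}0.png",c["image"]); print(n,-c["R"].T@c["t"])
    for k,z in Z.items():
        for m in viewer.mark_of(n,k)[:2]: print(k,round(m["p"],2),np.round(m["position"],1),at(c,m["position"],z))
E
```

```text
pics
0.0 [0.1731 0.5742 0.2215] [-0.0002  0.1459  0.9893 -0.0009] [-0.4644  1.1748  0.1753]
top [ 0.3661 -0.0561  1.5587]
rack 0.89 [287.2 175.9] [0.5929 0.0554 0.    ]
bore_mouth 0.72 [340.5 190.2] [ 0.5378 -0.1133  0.046 ]
keeper 0.58 [259.8 202.4] [0.5047 0.1386 0.046 ]
box 0.69 [281.8 188.9] [0.5475 0.0708 0.03  ]
rod 0.86 [397.1 236.3] [ 0.3918 -0.2872  0.026 ]
rod 0.44 [353.6 238.6] [ 0.3872 -0.1514  0.026 ]
rod_tip 0.66 [350.9 239.3] [ 0.3852 -0.1429  0.026 ]
rod_head 0.8 [438.3 238.3] [ 0.3831 -0.4151  0.026 ]
cradle 0.83 [391.7 242.8] [ 0.372  -0.2734  0.    ]
bottle 0.95 [191.3 176.6] [0.597  0.3653 0.    ]
tipbox 0.62 [205.6 229.4] [0.4258 0.3186 0.    ]
scene [ 1.1018 -0.8485  0.8403]
rack 0.89 [366.1 207. ] [0.5869 0.077  0.    ]
bore_mouth 0.6 [311.7 224.9] [ 0.5364 -0.1223  0.046 ]
box 0.76 [352.6 193.6] [0.5395 0.0756 0.03  ]
box 0.37 [413.1 164.4] [0.6143 0.319  0.03  ]
rod 0.8 [229.9 235.1] [ 0.368  -0.2635  0.026 ]
rod 0.63 [352.2 190.4] [0.5271 0.0929 0.026 ]
rod_tip 0.9 [263.2 218. ] [ 0.3936 -0.1585  0.026 ]
rod_head 0.67 [188.5 272.8] [ 0.3829 -0.4204  0.026 ]
rod_head 0.67 [261.9 216.1] [ 0.3851 -0.1543  0.026 ]
cradle 0.87 [234.1 244.3] [ 0.3803 -0.2647 -0.    ]
bottle 0.93 [413.8 161.5] [0.5901 0.3796 0.    ]
tipbox 0.71 [364.  151.4] [0.4186 0.3398 0.    ]
```

View pics/top0.png

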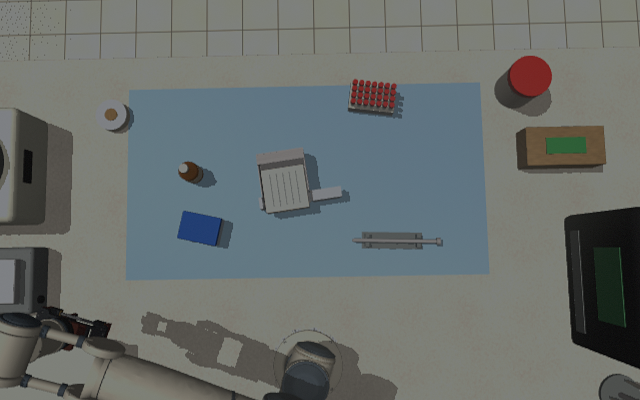

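View pics/scene0.png

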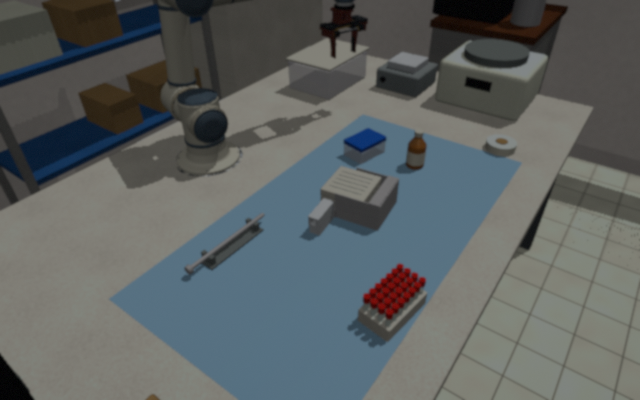

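The pictures agree with the network marks. In the top view the rack is near (285,180), its sleeve runs to (342,192), and the rod lies in its cradle from (353,240) to (440,241). The tip box (200,228) and the bottle (190,172) are to the left. Rack yaw is about 7.5°. I'll move over to the rack front.

Call:
apply_moves([
  [1, [-0.88, -0.95, 0], [0, 0, 0]],
  [1, [-0.88, -0.95, 0], [0, 0, 0]],
  [1, [-0.88, -0.95, 0], [0, 0, 0]],
  [1, [-0.88, -0.95, 0], [0, 0, 0]],
  [1, [-0.88, -0.95, 0], [0, 0, 0]],
])

```text
t: 1.52
tool_pos: [0.2445, 0.4277, 0.2226]
tool_rot: [0.0, 0.146, 0.989, 0.0]
wrist_force: [-0.2, -0.0, -1.1]
opening: 0.088
finger_force: 0.0
```

Call:
apply_moves([
  [1, [-0.88, -0.95, 0], [0, 0, 0]],
  [1, [-0.88, -0.95, 0], [0, 0, 0]],
  [1, [-0.88, -0.95, 0], [0, 0, 0]],
  [1, [-0.88, -0.95, 0], [0, 0, 0]],
  [1, [-0.88, -0.95, 0], [0, 0, 0]],
])

```text
t: 1.93
tool_pos: [0.3156, 0.2822, 0.2229]
tool_rot: [0.0, 0.146, 0.989, 0.0]
wrist_force: [0.7, -0.1, -0.1]
opening: 0.0879
finger_force: 0.0
```

Call:
apply_moves([
  [1, [-0.88, -0.95, 0], [0, 0, 0]],
  [1, [-0.88, -0.95, 0], [0, 0, 0]],
  [1, [-0.88, -0.95, 0], [0, 0, 0]],
  [1, [-0.88, -0.95, 0], [0, 0, 0]],
  [1, [-0.88, -0.95, 0], [0, 0, 0]],
])

```text
t: 2.35
tool_pos: [0.3867, 0.1366, 0.2229]
tool_rot: [0.0, 0.146, 0.989, 0.0]
wrist_force: [1.0, -0.5, 1.0]
opening: 0.0881
finger_force: 0.0
```

Call:
apply_moves([
  [1, [-0.88, -0.95, 0], [0, 0, 0]],
  [1, [-0.88, -0.95, 0], [0, 0, 0]],
  [1, [-0.88, -0.95, 0], [0, 0, 0]],
  [1, [0, 0, 0], [0, 0, -0.88]],
  [1, [0, 0, 0], [0, 0, -0.88]],
])

```text
t: 2.77
tool_pos: [0.4294, 0.0491, 0.2224]
tool_rot: [-0.0, 0.04, 0.999, -0.0]
wrist_force: [0.1, -0.2, -0.7]
opening: 0.088
finger_force: 0.0
```

Call:
apply_moves([
  [1, [0, 0, 0], [0, 0, -0.88]],
  [1, [0, 0, 0], [0, 0, -0.88]],
  [1, [0, 0, 0], [0, 0, 0]],
])

```text
t: 3.02
tool_pos: [0.429, 0.0507, 0.2227]
tool_rot: [0.0, -0.066, 0.998, 0.0]
wrist_force: [-0.2, 1.0, -1.1]
opening: 0.0877
finger_force: 0.0
```

```bash
cat >> h.py <<'E'
np.set_printoptions(precision=4,suppress=True)
def state():
    s=telemetry.sense(); R=Ro.from_quat(np.roll(s["tool_rot"],-1)).as_matrix()
    print("t",round(s["t"],2),"tcp",s["tool_pos"],"y",R[:,1],"z",R[:,2],"F",s["wrist_force"],"open",s["opening"],"ff",s["finger_force"]); return s,R
Z=dict(rack=0,bore_mouth=.046,keeper=.046,box=.03,rod=.026,rod_tip=.026,rod_head=.026,cradle=0)
def look(cam,names,fn,z={}):
    c=viewer.camera(cam); cv2.imwrite(f"pics/{fn}.png",c["image"])
    for k in names:
        for m in viewer.mark_of(cam,k)[:2]: print(cam,k,round(m["p"],2),np.round(m["position"],1),at(c,m["position"],z.get(k,Z[k])))
    return c
E
python3 - <<'E'
from h import *
state()
c=look("wrist",["rack","bore_mouth","keeper","box"],"w1"); print(-c["R"].T@c["t"],c["R"][2])
look("top",["rack","bore_mouth","keeper","box"],"t1")
E
```

```text
t 3.02 tcp [0.429  0.0507 0.2227] y [-0.1325  0.9912 -0.    ] z [ 0.0002  0.     -1.    ] F [-0.2013  0.9572 -1.0708] open 0.08771232367138593 ff 0.0
wrist bore_mouth 0.67 [177.4 253.3] [ 0.5386 -0.1135  0.046 ]
wrist box 0.93 [315.7 265. ] [0.5393 0.0614 0.03  ]
[0.3628 0.0424 0.385 ] [ 0.2444  0.032  -0.9691]
top rack 0.85 [285.8 175.2] [0.5952 0.0599 0.    ]
top rack 0.27 [389.6 239.2] [ 0.3835 -0.2671  0.    ]
top bore_mouth 0.97 [339.6 191.1] [ 0.5351 -0.1104  0.046 ]
top bore_mouth 0.42 [284.1 175.5] [0.5877 0.0618 0.046 ]
top box 0.88 [283.  189.3] [0.5462 0.0671 0.03  ]
```

View pics/w1.png

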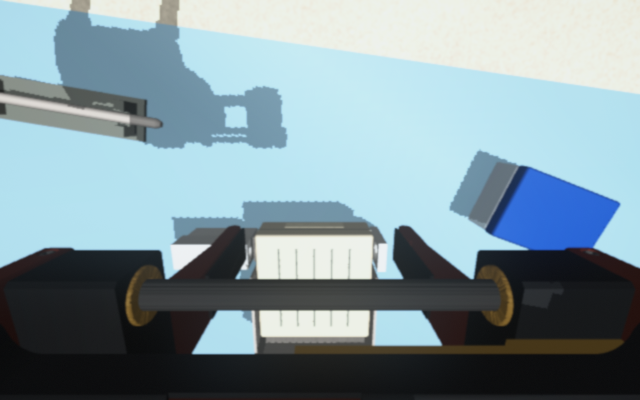

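The wrist view shows the box top from (255,226) to (370,340), centred between the open fingers. The sleeve stub is at (205,250), and the rod tip at (160,124). I'll half close the fingers, go down in front of the box and push.

Call:
apply_moves([
  [0, [0, 0, 0.98], [0, 0, 0]],
  [0, [0, 0, 0.98], [0, 0, 0]],
  [0, [0, 0, 0.98], [0, 0, 0]],
  [0, [0, 0, 0.98], [0, 0, 0]],
  [0, [0, 0, 0.98], [0, 0, 0]],
])

```text
t: 3.93
tool_pos: [0.4289, 0.0509, 0.0991]
tool_rot: [0.0, -0.065, 0.998, -0.0]
wrist_force: [0.1, -0.2, -0.4]
opening: 0.0583
finger_force: 0.0
```

Call:
apply_moves([
  [0, [0, 0, 0.98], [0, 0, 0]],
  [0, [0, 0, 0.98], [0, 0, 0]],
  [0, [-0.5, 0, 0], [0, 0, 0]],
  [0, [-0.5, 0, 0], [0, 0, 0]],
  [0, [-0.5, 0, 0], [0, 0, 0]],
])

```text
t: 4.35
tool_pos: [0.4661, 0.0558, 0.0504]
tool_rot: [-0.001, -0.065, 0.998, 0.0]
wrist_force: [-0.9, -0.8, 0.5]
opening: 0.0438
finger_force: 3.5
```

Call:
apply_moves([
  [0, [-0.4, 0, 0], [0, 0, 0]],
  [0, [-0.4, 0, 0], [0, 0, 0]],
  [0, [-0.4, 0, 0], [0, 0, 0]],
  [0, [-0.2, 0, 0], [0, 0, 0]],
])

```text
t: 4.68
tool_pos: [0.5007, 0.0603, 0.0506]
tool_rot: [-0.001, -0.065, 0.998, -0.0]
wrist_force: [-4.0, -0.8, 1.3]
opening: 0.0441
finger_force: 2.1
```

```bash
python3 - <<'E'
from h import *
state()
look("top",["rack","bore_mouth","keeper","box"],"t2")
look("scene",["bore_mouth","box"],"s2")
E
```

```text
t 4.68 tcp [0.5007 0.0603 0.0506] y [-0.1289  0.9917  0.0001] z [-0.0023 -0.0002 -1.    ] F [-4.0286 -0.7855  1.3436] open 0.044101899817898034 ff 2.1301557077094913
top bore_mouth 0.74 [340.4 189.4] [ 0.5404 -0.113   0.046 ]
top box 0.7 [283.9 180. ] [0.5757 0.0639 0.03  ]
scene bore_mouth 0.93 [311.8 224.2] [ 0.5349 -0.1198  0.046 ]
scene box 0.93 [364.7 196.2] [0.5754 0.0851 0.03  ]
```

Call:
apply_moves([
  [0, [-0.25, 0, 0], [0, 0, 0]],
  [0, [-0.25, 0, 0], [0, 0, 0]],
])

```text
t: 5.25
tool_pos: [0.5123, 0.0617, 0.0514]
tool_rot: [-0.001, -0.065, 0.998, -0.0]
wrist_force: [-4.6, -0.7, 3.3]
opening: 0.0439
finger_force: 2.9
```

Call:
apply_moves([
  [0, [-0.15, 0, 0], [0, 0, 0]],
  [0, [-0.1, 0, 0], [0, 0, 0]],
])

```text
t: 5.42
tool_pos: [0.5133, 0.0617, 0.0515]
tool_rot: [-0.008, -0.065, 0.998, -0.001]
wrist_force: [-38.1, -6.0, 24.0]
opening: 0.0439
finger_force: 19.7
```

Seated: the force jumped to 38 N at the back wall. I'll back off, rise and go over the rod.

Call:
apply_moves([
  [0, [0.5, 0, 0], [0, 0, 0]],
  [0, [0.6, 0, -0.2], [0, 0, 0]],
  [0, [0.2, 0, -0.98], [0, 0, 0]],
  [0, [0, 0, -0.98], [0, 0, 0]],
  [0, [0, 0, -0.98], [0, 0, 0]],
])

```text
t: 5.83
tool_pos: [0.4867, 0.0584, 0.1305]
tool_rot: [-0.0, -0.065, 0.998, 0.0]
wrist_force: [0.2, 0.6, 1.0]
opening: 0.0439
finger_force: 0.0
```

Call:
apply_moves([
  [1, [0, 0, -0.98], [0, 0, 0]],
  [1, [0, 0, -0.98], [0, 0, 0]],
  [1, [0, 0, -0.98], [0, 0, 0]],
  [1, [0.43, -0.96, -0.5], [0, 0, 0]],
  [1, [0.43, -0.96, 0], [0, 0, 0]],
])

```text
t: 6.25
tool_pos: [0.4733, 0.0082, 0.2198]
tool_rot: [0.003, -0.066, 0.998, -0.0]
wrist_force: [1.0, -0.5, 0.2]
opening: 0.0738
finger_force: 0.0
```

Call:
apply_moves([
  [1, [0.43, -0.96, 0], [0, 0, 0]],
  [1, [0.43, -0.96, 0], [0, 0, 0]],
  [1, [0.43, -0.96, 0], [0, 0, 0]],
  [1, [0.43, -0.96, 0], [0, 0, 0]],
  [1, [0.43, -0.96, 0], [0, 0, 0]],
])

```text
t: 6.67
tool_pos: [0.4339, -0.119, 0.2159]
tool_rot: [0.001, -0.065, 0.998, -0.0]
wrist_force: [0.5, -0.3, 0.8]
opening: 0.0881
finger_force: 0.0
```

Call:
apply_moves([
  [1, [0.43, -0.96, 0], [0, 0, 0]],
  [1, [0.43, -0.96, 0], [0, 0, 0]],
  [1, [0.43, -0.96, 0], [0, 0, 0]],
  [1, [0.43, -0.96, 0], [0, 0, 0]],
  [1, [0.43, -0.96, 0], [0, 0, 0]],
])

```text
t: 7.08
tool_pos: [0.396, -0.2451, 0.2159]
tool_rot: [0.0, -0.065, 0.998, -0.0]
wrist_force: [0.2, -0.5, 0.4]
opening: 0.0878
finger_force: 0.0
```

Call:
apply_moves([
  [1, [0.2, -0.96, 0], [0, 0, 0]],
  [1, [0.2, -0.96, 0], [0, 0, 0]],
  [1, [0, 0, 0], [0, 0, 0.95]],
  [1, [0, 0, 0], [0, 0, 0.95]],
  [1, [0, 0, 0], [0, 0, 0.95]],
])

```text
t: 7.5
tool_pos: [0.3926, -0.2933, 0.2156]
tool_rot: [0.0, 0.109, 0.994, -0.0]
wrist_force: [-0.6, 0.8, 1.1]
opening: 0.088
finger_force: 0.0
```

Call:
apply_moves([
  [1, [0, 0, 0], [0, 0, 0.95]],
  [1, [0, 0, 0], [0, 0, 0.95]],
  [1, [0, 0, 0], [0, 0, 0.95]],
  [1, [0, 0, 0], [0, 0, 0.95]],
  [1, [0, 0, 0], [0, 0, 0.95]],
])

```text
t: 7.92
tool_pos: [0.3929, -0.2928, 0.2158]
tool_rot: [0.0, 0.384, 0.923, -0.0]
wrist_force: [0.4, -0.2, -0.1]
opening: 0.0879
finger_force: 0.0
```

Call:
apply_moves([
  [1, [0, 0, 0], [0, 0, 0.95]],
  [1, [0, 0, 0], [0, 0, 0.95]],
  [1, [0, 0, 0], [0, 0, 0.95]],
  [1, [0, 0, 0], [0, 0, 0.95]],
  [1, [0, 0, 0], [0, 0, 0.95]],
])

```text
t: 8.33
tool_pos: [0.3929, -0.2928, 0.2158]
tool_rot: [0.0, 0.628, 0.778, -0.0]
wrist_force: [0.1, -0.5, 0.8]
opening: 0.0878
finger_force: 0.0
```

Call:
apply_moves([
  [1, [0, 0, 0], [0, 0, 0.95]],
  [1, [0, 0, 0], [0, 0, 0.95]],
  [1, [0, 0, 0], [0, 0, 0]],
])

```text
t: 8.58
tool_pos: [0.3929, -0.2928, 0.2158]
tool_rot: [0.0, 0.712, 0.702, 0.0]
wrist_force: [-0.8, -0.6, -1.0]
opening: 0.0877
finger_force: 0.0
```

```bash
python3 - <<'E'
from h import *
state()
look("wrist",["rod","rod_tip","rod_head","cradle","bore_mouth"],"w3")
look("top",["rod","rod_tip","rod_head","cradle","bore_mouth","box","keeper"],"t3")
for cam in ("wrist","top"):
    c=viewer.camera(cam)
    for m in viewer.outline_of(cam,"rod")[:1]:
        ys,xs=np.nonzero(m["mask"]); P=np.array([at(c,p,.026)[:2] for p in zip(xs,ys)])
        v=np.linalg.svd(P-P.mean(0),full_matrices=False)[2][0]; v*=np.sign(v[1])
        print(cam,m["p"],P.mean(0),"dir",v,"slope",v[0]/v[1],"y ext",P[:,1].min(),P[:,1].max())
E
```

```text
t 8.58 tcp [ 0.3929 -0.2928  0.2158] y [ 0.9999 -0.0136  0.0005] z [ 0.0005 -0.0004 -1.    ] F [-0.8392 -0.6094 -0.9897] open 0.08768796289710883 ff 0.0
wrist rod 0.91 [308.6 171. ] [ 0.3809 -0.277   0.026 ]
wrist rod_tip 0.61 [311.6  51.8] [ 0.3871 -0.1453  0.026 ]
wrist rod_head 0.98 [308.4 274.9] [ 0.3776 -0.4156  0.026 ]
wrist cradle 0.87 [310.5 159.1] [ 0.3827 -0.2654  0.    ]
wrist bore_mouth 0.56 [457.6   9.7] [ 0.535  -0.1131  0.046 ]
top rod 0.56 [396.7 239.8] [ 0.3809 -0.2856  0.026 ]
top rod_tip 0.53 [351.9 240.1] [ 0.3826 -0.146   0.026 ]
top cradle 0.8 [391.2 240.9] [ 0.378 -0.272  0.   ]
top bore_mouth 0.66 [340.1 190.2] [ 0.5379 -0.112   0.046 ]
top box 0.56 [281.  175.7] [0.5896 0.0729 0.03  ]
top keeper 0.9 [262.1 202.6] [0.504  0.1314 0.046 ]
wrist 0.88 [ 0.3809 -0.2753] dir [0.03   0.9996] slope 0.029980044486531854 y ext -0.4200418325902945 -0.14433749242486432
top 0.7 [ 0.3803 -0.2078] dir [0.017  0.9999] slope 0.016957145426497063 y ext -0.27105143579380403 -0.14621006944726003
```

View pics/w3.png

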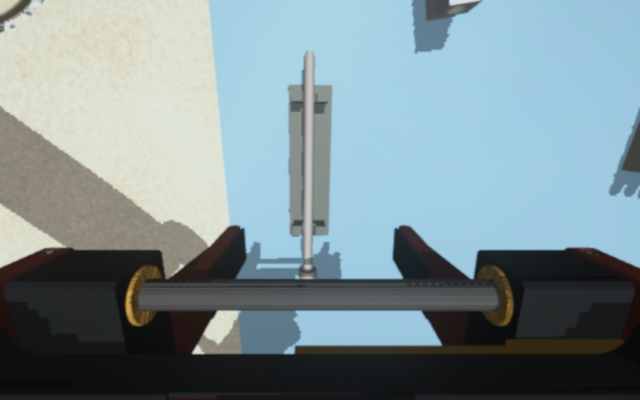

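The rod lies straight up the picture, with its tip at (310,52) and head at (308,272), and the cradle around it from (290,85) to (330,235). The open fingers straddle it slightly right of centre. Going down to grip it.

Call:
apply_moves([
  [1, [0, -0.48, 0.9], [0, 0, 0.15]],
  [1, [0, 0, 0.98], [0, 0, 0]],
  [1, [0, 0, 0.98], [0, 0, 0]],
  [1, [0, 0, 0.98], [0, 0, 0]],
  [1, [0, 0, 0.98], [0, 0, 0]],
])

```text
t: 9.9
tool_pos: [0.3807, -0.2925, 0.0941]
tool_rot: [0.0, 0.717, 0.697, 0.0]
wrist_force: [-0.2, -0.9, 0.2]
opening: 0.0878
finger_force: 0.0
```

Call:
apply_moves([
  [1, [0, 0, 0.98], [0, 0, 0]],
  [1, [0, 0, 0.98], [0, 0, 0]],
  [1, [0, 0, 0.6], [0, 0, 0]],
  [1, [0, 0, 0.4], [0, 0, 0]],
  [1, [0, 0, 0.26], [0, 0, 0]],
])

```text
t: 10.32
tool_pos: [0.3803, -0.2922, 0.0133]
tool_rot: [-0.001, 0.717, 0.697, -0.0]
wrist_force: [-0.9, -0.1, 0.1]
opening: 0.0875
finger_force: 0.0
```

```bash
python3 - <<'E'
from h import *
state(); look("wrist",["rod_tip","bore_mouth"],"w4")
E
```

```text
t 10.32 tcp [ 0.3803 -0.2922  0.0133] y [ 0.9996 -0.0276 -0.0013] z [-0.0013  0.0011 -1.    ] F [-0.8839 -0.0732  0.1036] open 0.0875079394974163 ff 0.0
```

Call:
apply_moves([
  [-1, [0, 0, 0.1], [0, 0, 0]],
  [-1, [0, 0, 0], [0, 0, 0]],
  [-1, [0, 0, 0], [0, 0, 0]],
  [-1, [0, 0, 0], [0, 0, 0]],
  [-1, [0, 0, 0], [0, 0, 0]],
], grip_force=45)

```text
t: 10.88
tool_pos: [0.381, -0.2927, 0.0126]
tool_rot: [0.0, 0.717, 0.697, 0.0]
wrist_force: [-0.6, 0.1, -0.9]
opening: 0.0579
finger_force: 0.0
```

Call:
apply_moves([
  [-1, [0, 0, 0], [0, 0, 0]],
  [-1, [0, 0, 0], [0, 0, 0]],
  [-1, [0, 0, 0], [0, 0, 0]],
  [-1, [0, 0, 0], [0, 0, 0]],
  [-1, [0, 0, 0], [0, 0, 0]],
])

```text
t: 11.3
tool_pos: [0.3808, -0.2926, 0.0121]
tool_rot: [-0.0, 0.717, 0.697, -0.0]
wrist_force: [0.8, 0.3, 0.2]
opening: 0.0244
finger_force: 0.0
```

```bash
python3 - <<'E'
from h import *
state()
E
```

```text
t 11.3 tcp [ 0.3808 -0.2926  0.0121] y [ 0.9996 -0.0276 -0.    ] z [-0.  0. -1.] F [0.8117 0.3354 0.1612] open 0.02443898672683988 ff 0.0
```

Call:
apply_moves([
  [-1, [0, 0, 0], [0, 0, 0]],
  [-1, [0, 0, 0], [0, 0, 0]],
  [-1, [0, 0, 0], [0, 0, 0]],
  [-1, [0, 0, 0], [0, 0, 0]],
  [-1, [0, 0, 0], [0, 0, 0]],
])

```text
t: 11.72
tool_pos: [0.3806, -0.2926, 0.0121]
tool_rot: [-0.0, 0.717, 0.697, -0.0]
wrist_force: [-1.6, -0.3, 0.9]
opening: 0.0106
finger_force: 45.0
```

Call:
apply_moves([
  [-1, [0, 0, -0.3], [0, 0, 0]],
  [-1, [0, 0, -0.7], [0, 0, 0]],
  [-1, [0, 0, -0.8], [0, 0, 0]],
  [-1, [0, 0, -0.8], [0, 0, 0]],
  [-1, [0, 0, -0.6], [0, 0, 0]],
])

```text
t: 12.13
tool_pos: [0.3812, -0.2926, 0.094]
tool_rot: [0.001, 0.717, 0.697, 0.0]
wrist_force: [-0.3, -0.1, -1.2]
opening: 0.0106
finger_force: 45.0
```

Call:
apply_moves([
  [-1, [0, 0.5, 0], [0, 0, 0]],
  [-1, [0, 0.9, 0], [0, 0, 0]],
  [-1, [0, 0.9, 0], [0, 0, 0]],
  [-1, [0, 0.9, 0], [0, 0, 0]],
  [-1, [0, 0.9, 0], [0, 0, 0]],
])

```text
t: 12.55
tool_pos: [0.4843, -0.2952, 0.0922]
tool_rot: [-0.0, 0.717, 0.697, 0.0]
wrist_force: [0.3, 0.4, -1.9]
opening: 0.0104
finger_force: 45.0
```

Call:
apply_moves([
  [-1, [0, 0.9, 0], [0, 0, 0]],
  [-1, [0, 0.9, 0], [0, 0, 0]],
  [-1, [0, 0.9, 0], [0, 0, 0]],
  [-1, [-0.2, 0.35, 0], [0, 0, -0.66]],
  [-1, [0, 0, 0], [0, 0, -0.66]],
])

```text
t: 12.97
tool_pos: [0.561, -0.3024, 0.0914]
tool_rot: [-0.0, 0.658, 0.753, 0.0]
wrist_force: [-0.1, 0.2, -2.4]
opening: 0.0108
finger_force: 45.0
```

Call:
apply_moves([
  [-1, [0, 0, 0.6], [0, 0, 0]],
  [-1, [0, 0, 0.6], [0, 0, 0]],
  [-1, [0, 0, 0.6], [0, 0, 0]],
  [-1, [0, 0, 0], [0, 0, 0]],
])

```text
t: 13.3
tool_pos: [0.5576, -0.3012, 0.0429]
tool_rot: [-0.003, 0.659, 0.752, -0.0]
wrist_force: [-0.7, 1.0, -4.0]
opening: 0.0106
finger_force: 45.0
```

```bash
python3 - <<'E'
from h import *
s,R=state()
z=dict(rod_tip=s["tool_pos"][2]+.014)
look("wrist",["rod_tip","bore_mouth","keeper","rack"],"w5",z)
look("top",["rod_tip","bore_mouth","keeper","rack"],"t5",z)
look("scene",["rod_tip","bore_mouth","keeper"],"s5",z)
E
```

```text
t 13.3 tcp [ 0.5576 -0.3012  0.0429] y [ 0.9914  0.1306 -0.005 ] z [-0.0055  0.0037 -1.    ] F [-0.7071  1.0431 -3.9535] open 0.010609595848318299 ff 44.99871368519962
top bore_mouth 0.63 [342.1 191.7] [ 0.5331 -0.1181  0.046 ]
top bore_mouth 0.19 [204.8 228.5] [0.4269 0.3101 0.046 ]
scene rod_tip 0.16 [368.5 198.6] [0.6075 0.0507 0.0569]
scene bore_mouth 0.57 [314.4 226.5] [ 0.5462 -0.1233  0.046 ]
scene bore_mouth 0.52 [362.3 153.5] [0.4582 0.2604 0.046 ]
scene keeper 0.75 [353.8 174.3] [0.5002 0.1427 0.046 ]
```

View pics/w5.png

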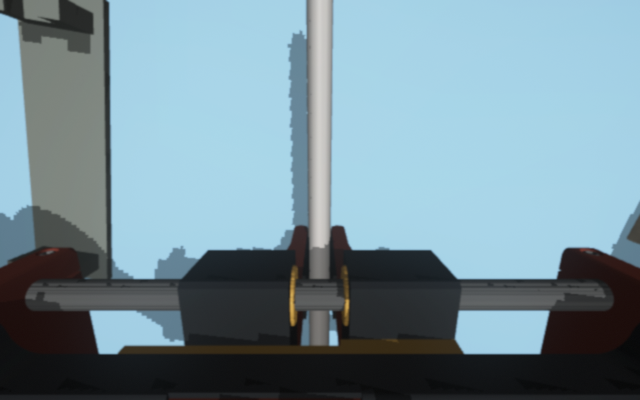

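The wrist camera can't see the tip or the sleeve from here. It only shows the rod shaft at columns 308–332, well centred and straight. I'll rise and shift forward and sideways so the sleeve shows beside the rod.

Call:
apply_moves([
  [-1, [0, 0, -0.9], [0, 0, 0]],
  [-1, [0, 0, -0.9], [0, 0, 0]],
  [-1, [0, 0, -0.9], [0, 0, 0]],
  [-1, [0, 0.5, -0.9], [0, 0, 0]],
  [-1, [0, 0.6, -0.9], [0, 0, 0]],
])

```text
t: 14.42
tool_pos: [0.5862, -0.2992, 0.1611]
tool_rot: [0.0, 0.66, 0.751, -0.0]
wrist_force: [0.5, 0.3, -2.1]
opening: 0.0109
finger_force: 45.0
```

Call:
apply_moves([
  [-1, [0.9, 0.5, -0.9], [0, 0, 0]],
  [-1, [0.9, 0.4, 0], [0, 0, 0]],
  [-1, [0.9, 0, 0], [0, 0, 0]],
  [-1, [0.9, 0, 0], [0, 0, 0]],
  [-1, [0.4, 0, 0], [0, 0, 0]],
])

```text
t: 14.83
tool_pos: [0.5959, -0.1943, 0.1824]
tool_rot: [-0.0, 0.659, 0.752, 0.0]
wrist_force: [-0.4, 0.2, -0.9]
opening: 0.0105
finger_force: 45.0
```

Call:
apply_moves([
  [-1, [0, 0, 0], [0, 0, 0]],
  [-1, [0, 0, 0], [0, 0, 0]],
])

```text
t: 15.0
tool_pos: [0.5959, -0.1971, 0.1823]
tool_rot: [0.0, 0.659, 0.752, -0.0]
wrist_force: [0.6, 0.5, -2.0]
opening: 0.0109
finger_force: 45.0
```

```bash
python3 - <<'E'
from h import *
s,R=state()
c=look("wrist",["bore_mouth","rod_tip","box","rack"],"w6")
np.savez("w6.npz",**{k:c[k] for k in("camera_matrix","R","t")})
cv2.imwrite("pics/w6c.png",cv2.resize(c["image"][0:240,0:400],None,fx=2,fy=2,interpolation=cv2.INTER_CUBIC))
E
```

```text
t 15.0 tcp [ 0.5959 -0.1971  0.1823] y [0.9914 0.131  0.0001] z [ 0.0002 -0.0008 -1.    ] F [ 0.5916  0.4907 -2.0082] open 0.01093412102097362 ff 44.99877518042922
wrist bore_mouth 0.72 [266.1 100.9] [ 0.5333 -0.1129  0.046 ]
wrist box 0.17 [320.8 223.4] [ 0.6033 -0.2351  0.03  ]
```

View pics/w6c.png

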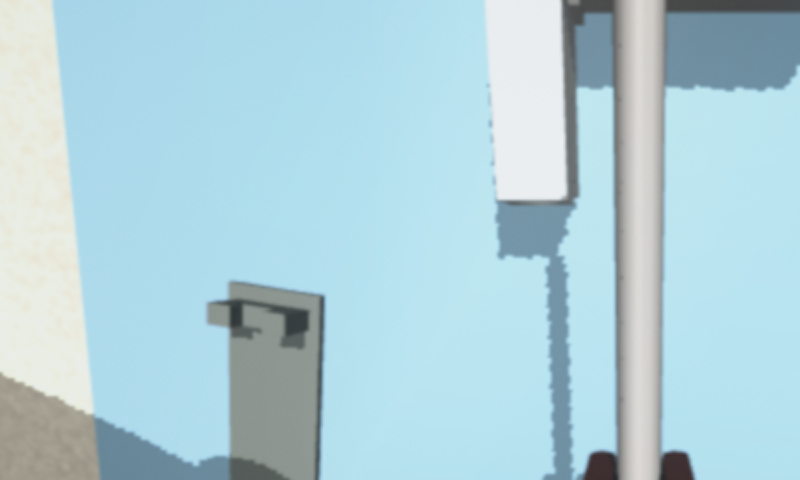

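```bash
python3 - <<'E'
from h import *
c=dict(np.load("w6.npz")); P=lambda u,v,z:at(c,(u/2,v/2),z)
a,b,d,e=P(497,200,.062),P(567,200,.062),P(486,0,.062),P(561,0,.062)
print(a,b,d,e,np.linalg.norm(a-b))
m=(a+b)/2; f=(d+e)/2; v=(f-m)/np.linalg.norm(f-m); print("mouth",m,"dir",v, np.degrees(np.arctan2(-v[0],v[1])))
print([np.degrees(np.arctan2(-(q-p)[0],(q-p)[1])) for p,q in((a,d),(b,e))])
s,R=state(); z=s["tool_pos"][2]+.0139
for r in (450,200,0):
    p=P(640.5 if r else 639.5,r,z); L=R.T@(p-s["tool_pos"]); print("rod in tool",L)
rel=R.T@(m-s["tool_pos"]); print("mouth in tool",rel)
E
```

```text
[ 0.5202 -0.1152  0.062 ] [ 0.5519 -0.111   0.062 ] [ 0.5097 -0.0354  0.062 ] [ 0.5412 -0.0313  0.062 ] 0.032058300615942205
mouth [ 0.5361 -0.1131  0.062 ] dir [-0.1314  0.9913  0.    ] 7.550142589811301
[np.float64(7.458114251131965), np.float64(7.642160912634647)]
t 15.25 tcp [ 0.5957 -0.198   0.1819] y [ 0.9916  0.129  -0.0003] z [-0.0003 -0.0001 -1.    ] F [-0.0327 -0.4892 -2.593 ] open 0.010992479837318807 ff 44.99884547665715
rod in tool [ 0.0172  0.001  -0.0139]
rod in tool [ 0.0808  0.0008 -0.0139]
rod in tool [ 0.1231  0.0004 -0.0139]
mouth in tool [ 0.0919 -0.0482  0.1199]
```

The crop shows the sleeve's top with its mouth edge from (497,200) to (567,200), measured as 32.06 mm wide at 7.55° yaw, and the rod at column 640. The mouth centre is about (0.536, −0.113). I'll line up the rod and descend, stopping 20 mm short.

Call:
apply_moves([
  [-1, [-0.8, -0.5, 0], [0, 0, 0]],
  [-1, [-0.8, -0.5, 0], [0, 0, 0]],
  [-1, [-0.8, -0.5, 0], [0, 0, 0]],
  [-1, [-0.63, -0.46, 0], [0, 0, 0]],
  [-1, [0, 0, 0.9], [0, 0, 0]],
])

```text
t: 15.67
tool_pos: [0.557, -0.2835, 0.1648]
tool_rot: [0.004, 0.661, 0.75, -0.0]
wrist_force: [0.5, 0.3, -1.7]
opening: 0.0107
finger_force: 45.0
```

Call:
apply_moves([
  [-1, [0, 0, 0.9], [0, 0, 0]],
  [-1, [0, 0, 0.9], [0, 0, 0]],
  [-1, [0, 0, 0.9], [0, 0, 0]],
  [-1, [0, 0, 0.9], [0, 0, 0]],
  [-1, [0, 0, 0.9], [0, 0, 0]],
])

```text
t: 16.08
tool_pos: [0.5568, -0.2791, 0.0459]
tool_rot: [0.0, 0.66, 0.751, -0.0]
wrist_force: [0.3, -0.2, -1.2]
opening: 0.0112
finger_force: 45.0
```

Call:
apply_moves([
  [-1, [0, 0, 0.4], [0, 0, 0]],
  [-1, [0, 0, 0.2], [0, 0, 0]],
  [-1, [0, 0, 0], [0, 0, 0]],
  [-1, [0, 0, 0], [0, 0, 0]],
])

```text
t: 16.42
tool_pos: [0.5577, -0.2789, 0.0333]
tool_rot: [0.001, 0.659, 0.752, 0.0]
wrist_force: [0.3, 0.1, -1.7]
opening: 0.0108
finger_force: 45.0
```

```bash
python3 - <<'E'
from h import *
s,R=state(); m=np.array([.5361,-.1131,.046]); d=np.array([-.1314,.9913,0]); l=np.array([.9913,.1314,0])
tip=s["tool_pos"]+R@[.1476,.0007,-.0139]; print("tip",tip,"along",(m-tip)@d,"lat",(tip-m)@l,"yaw",np.degrees(np.arctan2(R[1,1],R[0,1])))
z=dict(rod_tip=tip[2])
for n in("scene","top"):
    c=look(n,["rod_tip","bore_mouth"],n[0]+"7",z); print(proj(c,tip),proj(c,m))
    if n=="scene": cv2.imwrite("pics/s7c.png",cv2.resize(c["image"][170:290,230:400],None,fx=4,fy=4,interpolation=cv2.INTER_CUBIC))
E
```

```text
t 16.42 tcp [ 0.5577 -0.2789  0.0333] y [0.9915 0.1302 0.0012] z [ 0.0013 -0.0008 -1.    ] F [ 0.3444  0.1229 -1.7476] open 0.0108107030514126 ff 44.99898862559348
tip [ 0.5391 -0.1324  0.0471] along 0.01953837355818168 lat 0.0004712857745971357 yaw 7.479147376623823
scene bore_mouth 0.86 [313.5 223.9] [ 0.5379 -0.1162  0.046 ]
[310.2177 227.0174] [313.6446 223.0214]
top rod_tip 0.59 [349.  190.1] [ 0.5375 -0.1397  0.0471]
top bore_mouth 0.96 [341.2 192.4] [ 0.5309 -0.1153  0.046 ]
top bore_mouth 0.37 [192.3 176.5] [0.5905 0.3497 0.046 ]
[346.6559 189.6245] [340.4556 190.7595]
```

View pics/s7c.png

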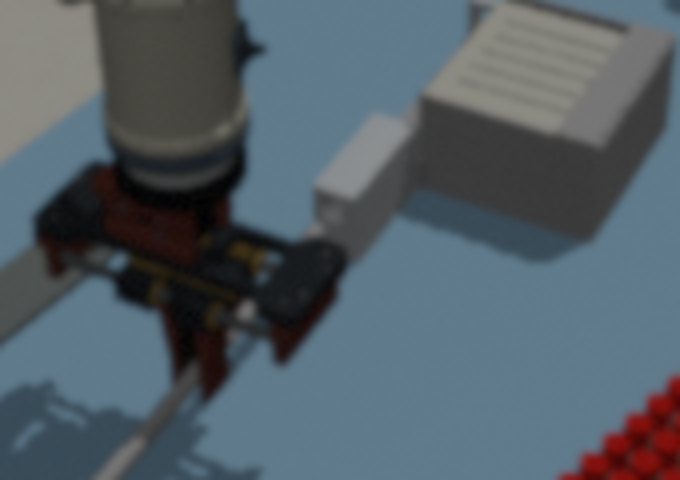

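The scene crop shows the rod behind the gripper pointing at the mouth (330,210), with the box fully inside the rack. I'll insert gently.

Call:
apply_moves([
  [-1, [0.3, 0, 0.04], [0, 0, 0]],
  [-1, [0.4, 0, 0], [0, 0, 0]],
  [-1, [0.3, 0, 0], [0, 0, 0]],
  [-1, [0.2, 0, 0], [0, 0, 0]],
])

```text
t: 17.05
tool_pos: [0.5531, -0.247, 0.0311]
tool_rot: [-0.0, 0.659, 0.752, 0.0]
wrist_force: [0.8, 0.9, -3.6]
opening: 0.0111
finger_force: 45.0
```

Call:
apply_moves([
  [-1, [0.3, 0, 0], [0, 0, 0]],
  [-1, [0.3, 0, 0], [0, 0, 0]],
])

```text
t: 17.22
tool_pos: [0.5512, -0.2328, 0.0312]
tool_rot: [0.0, 0.659, 0.752, 0.0]
wrist_force: [-0.6, -0.5, -3.1]
opening: 0.011
finger_force: 45.0
```

Call:
apply_moves([
  [-1, [0.5, 0, 0], [0, 0, 0]],
  [-1, [0.5, 0, 0], [0, 0, 0]],
  [-1, [0.5, 0, 0], [0, 0, 0]],
])

```text
t: 17.47
tool_pos: [0.5462, -0.1951, 0.0311]
tool_rot: [-0.0, 0.659, 0.752, 0.0]
wrist_force: [0.7, -0.4, -2.2]
opening: 0.0106
finger_force: 45.0
```

Call:
apply_moves([
  [-1, [0.5, 0, 0], [0, 0, 0]],
  [-1, [0.5, 0, 0], [0, 0, 0]],
  [-1, [0.5, 0, 0], [0, 0, 0]],
  [-1, [0.3, 0, 0], [0, 0, 0]],
  [-1, [0, 0, 0], [0, 0, 0]],
])

```text
t: 17.88
tool_pos: [0.5405, -0.1501, 0.0312]
tool_rot: [-0.0, 0.659, 0.752, 0.0]
wrist_force: [-0.2, -0.2, -3.2]
opening: 0.0106
finger_force: 45.0
```

```bash
python3 - <<'E'
from h import *
s,R=state(); m=np.array([.5361,-.1131,.046]); d=np.array([-.1314,.9913,0])
tip=s["tool_pos"]+R@[.1476,.0007,-.0139]; print("tip",tip,"in",(tip-m)@d,"tcp to mouth",(m-s["tool_pos"])@d)
look("top",["rod_tip","rod_head","box"],"t8",dict(rod_tip=.046,rod_head=.046))
look("scene",["rod_tip","rod_head"],"s8",dict(rod_tip=.046,rod_head=.046))
E
```

```text
t 17.88 tcp [ 0.5405 -0.1501  0.0312] y [0.9912 0.1322 0.0002] z [ 0.0001  0.0005 -1.    ] F [-0.1796 -0.188  -3.1665] open 0.010555760978690064 ff 44.99910563696176
tip [ 0.5216 -0.0037  0.0452] in 0.11035782457751923 tcp to mouth 0.03723208447400092
top rod_tip 0.46 [306.6 196.6] [ 0.52   -0.0074  0.046 ]
top rod_head 0.55 [392.9 181.4] [ 0.5621 -0.2769  0.046 ]
top box 0.62 [283.9 176.8] [0.5859 0.0637 0.03  ]
scene rod_head 0.82 [280.5 262.4] [ 0.5576 -0.2774  0.046 ]
```

Call:
apply_moves([
  [-1, [0.4, 0, 0], [0, 0, 0]],
  [-1, [0, 0, 0], [0, 0, 0]],
  [0.3, [0, 0, 0], [0, 0, 0]],
  [0.3, [0, 0, 0], [0, 0, 0]],
  [0.3, [0, 0, 0], [0, 0, 0]],
])

```text
t: 18.65
tool_pos: [0.5396, -0.1421, 0.0317]
tool_rot: [0.001, 0.659, 0.752, 0.0]
wrist_force: [0.5, 1.2, -0.2]
opening: 0.0275
finger_force: 0.0
```

Call:
apply_moves([
  [0.3, [0, 0, 0], [0, 0, 0]],
  [0.3, [0, 0, 0], [0, 0, 0]],
  [0.3, [0, 0, 0], [0, 0, 0]],
  [0.3, [0, 0, 0], [0, 0, 0]],
])

```text
t: 18.98
tool_pos: [0.5393, -0.1421, 0.0312]
tool_rot: [0.0, 0.659, 0.752, 0.0]
wrist_force: [0.1, 0.5, 0.9]
opening: 0.0541
finger_force: 0.0
```

Call:
apply_moves([
  [0.3, [0, 0, -0.5], [0, 0, 0]],
  [0.3, [0, 0, -0.9], [0, 0, 0]],
  [0.3, [0, 0, -0.9], [0, 0, 0]],
  [0.3, [0, 0, -0.5], [0, 0, 0]],
  [0.3, [-0.6, 0, 0], [0, 0, 0]],
])

```text
t: 19.4
tool_pos: [0.5432, -0.1562, 0.106]
tool_rot: [0.003, 0.658, 0.753, 0.002]
wrist_force: [0.8, -0.2, 2.0]
opening: 0.0564
finger_force: 0.0
```

Call:
apply_moves([
  [0.3, [-0.8, 0, 0], [0, 0, 0]],
  [0.3, [-0.8, 0, 0], [0, 0, 0]],
  [0.3, [-0.64, 0, 0], [0, 0, 0]],
  [0.3, [0, 0, 0], [0, 0, 0]],
])

```text
t: 19.73
tool_pos: [0.5479, -0.2157, 0.0998]
tool_rot: [-0.0, 0.661, 0.751, -0.001]
wrist_force: [0.1, 0.1, 0.5]
opening: 0.0571
finger_force: 0.0
```

```bash
python3 - <<'E'
from h import *
s,R=state(); m=np.array([.5361,-.1131,.046]); d=np.array([-.1314,.9913,0])
print("tcp to mouth",(m-s["tool_pos"])@d)
look("wrist",["rod_head","rod_tip"],"w9",dict(rod_head=.04,rod_tip=.046))
look("top",["rod_tip","rod_head","box"],"t9",dict(rod_tip=.046,rod_head=.04))
look("scene",["rod_tip","rod_head"],"s9",dict(rod_tip=.046,rod_head=.04))
E
```

```text
t 19.73 tcp [ 0.5479 -0.2157  0.0998] y [ 0.9918  0.1275 -0.0017] z [-0.0017 -0.0006 -1.    ] F [0.0941 0.0821 0.4781] open 0.05708975605801264 ff 0.0
tcp to mouth 0.10330996075538369
wrist rod_head 0.65 [321.5 273.9] [ 0.5568 -0.2669  0.04  ]
top rod_tip 0.6 [194.6 176.1] [0.5916 0.3425 0.046 ]
top rod_head 0.7 [280.7 173.6] [0.5948 0.0729 0.04  ]
top box 0.98 [280.  176.8] [0.5861 0.0761 0.03  ]
scene rod_tip 0.26 [366.6 198.5] [0.5959 0.0605 0.046 ]
scene rod_head 0.5 [283.1 261.8] [ 0.5574 -0.2678  0.04  ]
```

View pics/w9.png

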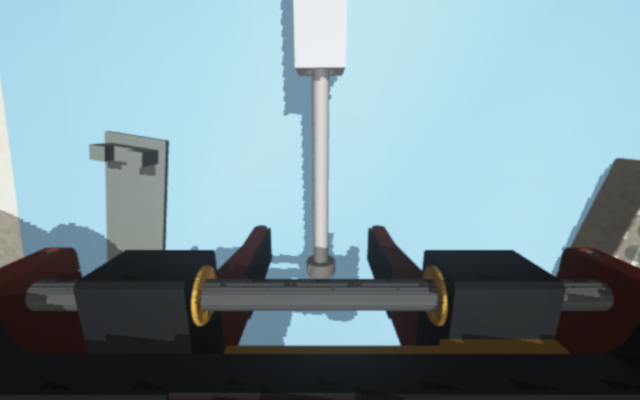

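The rod is held in the sleeve (mouth edge at (320,70)). Its head is at (320,268), straight and between the open fingers. I'll take the new hold about 39 mm ahead of the head's underside.

Call:
apply_moves([
  [0.3, [0, 0, 0.8], [0, 0, 0]],
  [0.3, [0, 0, 0.9], [0, 0, 0]],
  [0.3, [0, 0, 0.8], [0, 0, 0]],
  [0.3, [0, 0, 0.35], [0, 0, 0]],
  [-1, [0, 0, 0], [0, 0, 0]],
])

```text
t: 20.65
tool_pos: [0.547, -0.2115, 0.0271]
tool_rot: [-0.002, 0.659, 0.752, -0.001]
wrist_force: [0.3, -0.6, -0.3]
opening: 0.0529
finger_force: 0.0
```

Call:
apply_moves([
  [-1, [0, 0, 0], [0, 0, 0]],
  [-1, [0, 0, 0], [0, 0, 0]],
  [-1, [0, 0, 0], [0, 0, 0]],
  [-1, [0, 0, 0], [0, 0, 0]],
  [-1, [0, 0, 0], [0, 0, 0]],
])

```text
t: 21.07
tool_pos: [0.549, -0.2127, 0.031]
tool_rot: [0.001, 0.659, 0.752, 0.0]
wrist_force: [-0.1, 0.5, 0.3]
opening: 0.0205
finger_force: 0.0
```

Call:
apply_moves([
  [-1, [0, 0, 0], [0, 0, 0]],
  [-1, [0, 0, 0], [0, 0, 0]],
  [-1, [0, 0, 0], [0, 0, 0]],
  [-1, [0, 0, 0], [0, 0, 0]],
])

```text
t: 21.4
tool_pos: [0.5486, -0.2125, 0.0302]
tool_rot: [0.0, 0.659, 0.752, 0.0]
wrist_force: [0.4, -0.6, 1.8]
opening: 0.0106
finger_force: 45.0
```

```bash
python3 - <<'E'
from h import *
s,R=state(); m=np.array([.5361,-.1131,.046]); d=np.array([-.1314,.9913,0])
print("tcp to mouth",(m-s["tool_pos"])@d,"lat",(s["tool_pos"]-m)@[.9913,.1314,0])
E
```

```text
t 21.4 tcp [ 0.5486 -0.2125  0.0302] y [0.9915 0.1304 0.0004] z [ 0.0005 -0.0003 -1.    ] F [ 0.3999 -0.5712  1.7746] open 0.01060874550296426 ff 45.00029614660889
tcp to mouth 0.10021373246918348 lat -0.0006278533578509606
```

Call:
apply_moves([
  [-1, [0, 0, -0.1], [0, 0, 0]],
  [-1, [0.3, 0, 0], [0, 0, 0]],
  [-1, [0.5, 0, 0], [0, 0, 0]],
])

```text
t: 21.65
tool_pos: [0.5456, -0.1927, 0.032]
tool_rot: [-0.0, 0.66, 0.751, -0.0]
wrist_force: [1.0, -1.0, -1.2]
opening: 0.0108
finger_force: 45.0
```

Call:
apply_moves([
  [-1, [0.5, 0, 0], [0, 0, 0]],
  [-1, [0.5, 0, 0], [0, 0, 0]],
  [-1, [0.4, 0, 0], [0, 0, 0]],
])

```text
t: 21.9
tool_pos: [0.5411, -0.1561, 0.0325]
tool_rot: [0.0, 0.659, 0.752, 0.0]
wrist_force: [1.0, -1.9, 0.2]
opening: 0.0112
finger_force: 45.0
```

```bash
python3 - <<'E'
from h import *
s,R=state(); m=np.array([.5361,-.1131,.046]); d=np.array([-.1314,.9913,0])
print("tcp to mouth",(m-s["tool_pos"])@d,"lat",(s["tool_pos"]-m)@[.9913,.1314,0])
E
```

```text
t 21.9 tcp [ 0.5411 -0.1561  0.0325] y [0.9913 0.1313 0.0002] z [ 0.0002 -0.0001 -1.    ] F [ 1.0433 -1.9289  0.1804] open 0.011224953185149794 ff 44.99993574921973
tcp to mouth 0.043273996413841886 lat -0.0006488004905719949
```

Call:
apply_moves([
  [-1, [0.4, 0, 0], [0, 0, 0]],
  [-1, [0.4, 0, 0], [0, 0, 0]],
  [-1, [0.1, 0, 0], [0, 0, 0]],
  [-1, [0, 0, 0], [0, 0, 0]],
  [0.1, [0, 0, 0], [0, 0, 0]],
])

```text
t: 22.32
tool_pos: [0.5385, -0.1349, 0.0326]
tool_rot: [-0.0, 0.659, 0.752, 0.0]
wrist_force: [-0.4, 0.2, -0.5]
opening: 0.0146
finger_force: 0.0
```

Call:
apply_moves([
  [0.1, [0, 0, 0], [0, 0, 0]],
  [0.1, [0, 0, 0], [0, 0, 0]],
  [0.1, [0, 0, 0], [0, 0, 0]],
  [0.1, [0, 0, 0], [0, 0, 0]],
  [0.1, [0, 0, 0], [0, 0, 0]],
])

```text
t: 22.73
tool_pos: [0.5383, -0.1357, 0.0321]
tool_rot: [-0.0, 0.66, 0.752, -0.0]
wrist_force: [0.7, -0.1, -0.1]
opening: 0.0462
finger_force: 0.0
```

Call:
apply_moves([
  [0.1, [0, 0, -0.6], [0, 0, 0]],
  [0.1, [0, 0, -0.9], [0, 0, 0]],
  [0.1, [0, 0, -0.9], [0, 0, 0]],
  [-1, [0, 0, -0.6], [0, 0, 0]],
  [-1, [-0.9, 0, 0], [0, 0, 0]],
])

```text
t: 23.15
tool_pos: [0.5433, -0.1561, 0.1122]
tool_rot: [0.003, 0.658, 0.753, 0.002]
wrist_force: [1.1, 0.8, -0.0]
opening: 0.0384
finger_force: 0.0
```

Call:
apply_moves([
  [-1, [-0.9, 0, 0], [0, 0, 0]],
  [-1, [-0.9, 0, 0], [0, 0, 0]],
  [-1, [-0.9, 0, 0], [0, 0, 0]],
  [-1, [0, 0, 0], [0, 0, 0]],
  [-1, [0, 0, 0], [0, 0, 0]],
])

```text
t: 23.57
tool_pos: [0.5499, -0.2256, 0.1069]
tool_rot: [-0.0, 0.66, 0.751, 0.0]
wrist_force: [0.9, 0.4, -0.0]
opening: 0.0053
finger_force: 0.0
```

```bash
python3 - <<'E'
from h import *
s,R=state(); m=np.array([.5361,-.1131,.046]); d=np.array([-.1314,.9913,0])
print("tcp to mouth",(m-s["tool_pos"])@d,"lat",(s["tool_pos"]-m)@[.9913,.1314,0])
for n in("wrist","top","scene"):
    c=look(n,["rod_head","bore_mouth"],n[0]+"10",dict(rod_head=.046))
    for k in viewer.mark_of(n,"rod_head")[:2]: print("head-mouth",(m-at(c,k["position"],.046))@d)
E
```

```text
t 23.57 tcp [ 0.5499 -0.2256  0.1069] y [ 0.9917  0.1285 -0.0005] z [-0.0006  0.0006 -1.    ] F [ 0.9005  0.4361 -0.0312] open 0.005347249998544786 ff 0.0
tcp to mouth 0.11330966556212867 lat -0.0011081489857611383
wrist rod_head 0.95 [320.1 163.4] [ 0.5457 -0.1854  0.046 ]
wrist bore_mouth 0.88 [316.6  57.4] [ 0.5336 -0.1122  0.046 ]
head-mouth 0.0729137435302976
top rod_head 0.52 [366.3 186.8] [ 0.5469 -0.1938  0.046 ]
top rod_head 0.44 [278.7 173.4] [0.5946 0.0786 0.046 ]
top bore_mouth 0.84 [338.1 189.4] [ 0.5405 -0.1059  0.046 ]
head-mouth 0.08136818801090744
head-mouth -0.1823669341724749
scene rod_head 0.53 [300.3 245.1] [ 0.5595 -0.2015  0.046 ]
scene bore_mouth 0.63 [313.2 224.8] [ 0.5395 -0.1196  0.046 ]
head-mouth 0.09072046239609138
```

View pics/w10.png

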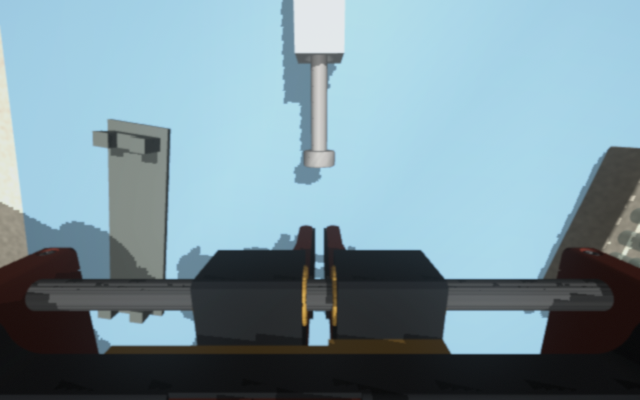

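The rod is in deep: its head is at (319,158), about 75 mm from the mouth, straight in line with the shut fingers. Next I go down behind the head and push its face.

Call:
apply_moves([
  [-1, [0, 0, 0.9], [0, 0, 0]],
  [-1, [0, 0, 0.9], [0, 0, 0]],
  [-1, [0, 0, 0.7], [0, 0, 0]],
  [-1, [0, 0, 0.32], [0, 0, 0]],
  [-1, [0, 0, 0], [0, 0, 0]],
])

```text
t: 24.58
tool_pos: [0.5488, -0.2241, 0.0343]
tool_rot: [-0.002, 0.659, 0.752, -0.001]
wrist_force: [0.2, 0.1, -0.5]
opening: 0.0007
finger_force: 0.0
```

Call:
apply_moves([
  [-1, [0.5, 0, 0], [0, 0, 0]],
  [-1, [0.4, 0, 0], [0, 0, 0]],
  [-1, [0.3, 0, 0], [0, 0, 0]],
  [-1, [0.3, 0, 0], [0, 0, 0]],
])

```text
t: 24.92
tool_pos: [0.5459, -0.187, 0.0385]
tool_rot: [0.001, 0.659, 0.752, 0.0]
wrist_force: [-0.3, -1.7, 0.3]
opening: 0.0004
finger_force: 1.0
```

Call:
apply_moves([
  [-1, [0.4, 0, 0], [0, 0, 0]],
  [-1, [0.4, 0, 0], [0, 0, 0]],
  [-1, [0.3, 0, 0], [0, 0, 0]],
])

```text
t: 25.17
tool_pos: [0.5419, -0.1593, 0.0376]
tool_rot: [0.001, 0.659, 0.752, 0.0]
wrist_force: [0.2, -3.0, 1.3]
opening: 0.0006
finger_force: 1.1
```

```bash
python3 - <<'E'
from h import *
s,R=state(); m=np.array([.5361,-.1131,.046]); d=np.array([-.1314,.9913,0])
print("tcp to mouth",(m-s["tool_pos"])@d,"lat",(s["tool_pos"]-m)@[.9913,.1314,0])
c=look("scene",["rod_tip","keeper"],"s11",dict(rod_tip=.046)); print(proj(c,m+.262*d),proj(c,m+.251*d))
E
```

```text
t 25.17 tcp [ 0.5419 -0.1593  0.0376] y [0.9914 0.1309 0.0012] z [ 0.0013 -0.0005 -1.    ] F [ 0.1658 -3.0401  1.2936] open 0.000649800604503883 ff 1.1214270070195198
tcp to mouth 0.046514922643336745 lat -0.000327041039790797
scene keeper 0.57 [353.4 174.2] [0.4989 0.1425 0.046 ]
[354.8724 173.8644] [353.3572 175.671 ]
```

Call:
apply_moves([
  [-1, [0.25, 0, 0], [0, 0, 0]],
  [-1, [0.25, 0, 0], [0, 0, 0]],
])

```text
t: 25.48
tool_pos: [0.5398, -0.148, 0.0366]
tool_rot: [-0.0, 0.66, 0.752, -0.0]
wrist_force: [-0.2, -1.7, 0.1]
opening: 0.0004
finger_force: 0.8
```

Call:
apply_moves([
  [-1, [0.2, 0, 0], [0, 0, 0]],
  [-1, [0, 0, 0], [0, 0, 0]],
])

```text
t: 25.65
tool_pos: [0.5392, -0.142, 0.0368]
tool_rot: [-0.0, 0.659, 0.752, 0.0]
wrist_force: [-0.5, -0.5, 0.6]
opening: 0.0003
finger_force: 0.0
```

Call:
apply_moves([
  [-1, [0.15, 0, 0], [0, 0, 0]],
  [-1, [0.12, 0, 0], [0, 0, 0]],
])

```text
t: 25.82
tool_pos: [0.5383, -0.1362, 0.0367]
tool_rot: [-0.0, 0.659, 0.752, -0.0]
wrist_force: [1.1, -7.3, -1.1]
opening: 0.0005
finger_force: 4.6
```

Call:
apply_moves([
  [-1, [0.1, 0, 0], [0, 0, 0]],
  [-1, [0, 0, 0], [0, 0, 0]],
])

```text
t: 25.98
tool_pos: [0.5383, -0.1362, 0.0368]
tool_rot: [0.002, 0.66, 0.751, -0.002]
wrist_force: [1.4, -9.4, -2.1]
opening: 0.0005
finger_force: 4.8
```

Call:
apply_moves([
  [-1, [0.12, 0, 0], [0, 0, 0]],
  [-1, [0, 0, 0], [0, 0, 0]],
])

```text
t: 26.15
tool_pos: [0.5383, -0.136, 0.0368]
tool_rot: [0.004, 0.66, 0.751, -0.003]
wrist_force: [3.9, -17.9, -5.8]
opening: 0.0005
finger_force: 9.3
```

Call:
apply_moves([
  [-1, [0.08, 0, 0], [0, 0, 0]],
  [-1, [0, 0, 0], [0, 0, 0]],
])

```text
t: 26.32
tool_pos: [0.5383, -0.136, 0.0369]
tool_rot: [0.006, 0.661, 0.751, -0.004]
wrist_force: [4.7, -24.6, -7.2]
opening: 0.0005
finger_force: 12.4
```

Hard stop. I'll back off, rise and inspect.

Call:
apply_moves([
  [-1, [-0.6, 0, 0], [0, 0, 0]],
  [-1, [-0.9, 0, 0], [0, 0, 0]],
  [-1, [-0.6, 0, -0.9], [0, 0, 0]],
  [-1, [0, 0, -0.9], [0, 0, 0]],
  [-1, [0, 0, -0.9], [0, 0, 0]],
])

```text
t: 26.73
tool_pos: [0.5438, -0.1814, 0.1045]
tool_rot: [-0.001, 0.66, 0.751, 0.0]
wrist_force: [-0.1, -0.0, 1.2]
opening: 0.0003
finger_force: 0.0
```

Call:
apply_moves([
  [-1, [0, 0, -0.9], [0, 0, 0]],
  [-1, [0, 0, -0.9], [0, 0, 0]],
  [-1, [0, 0, -0.9], [0, 0, 0]],
  [-1, [0, 0, 0], [0, 0, 0]],
  [-1, [0, 0, 0], [0, 0, 0]],
])

```text
t: 27.15
tool_pos: [0.545, -0.1809, 0.1733]
tool_rot: [0.001, 0.659, 0.752, 0.001]
wrist_force: [0.5, -0.0, -0.7]
opening: 0.0009
finger_force: 0.0
```

```bash
python3 - <<'E'
from h import *
s,R=state(); m=np.array([.5361,-.1131,.046]); d=np.array([-.1314,.9913,0]); l=np.array([.9913,.1314,0])
c=look("wrist",["rod_head","rod_tip","keeper","box","bore_mouth"],"w12",dict(rod_head=.046,rod_tip=.046))
u,v=proj(c,m); print("mouth px",u,v,"head face px",proj(c,m-.012*d))
u,v=int(u),int(v); u0,v0=max(u-50,0),max(v-40,0)
cr=cv2.resize(c["image"][v0:v0+75,u0:u0+100],None,fx=6,fy=6,interpolation=cv2.INTER_CUBIC)
t=viewer.camera("top"); print(proj(t,m+.1*d))
u,v=map(int,proj(t,m+.1*d)); ct=cv2.resize(t["image"][v-50:v+25,u-50:u+50],None,fx=6,fy=6,interpolation=cv2.INTER_CUBIC)
cv2.imwrite("pics/w12c.png",cv2.resize(np.hstack([cr,ct]),(800,300)))
E
```

```text
t 27.15 tcp [ 0.545  -0.1809  0.1733] y [0.9914 0.1307 0.0028] z [ 0.0029 -0.0005 -1.    ] F [ 0.4609 -0.0339 -0.7272] open 0.0008794618040423186 ff 0.0
wrist rod_head 0.81 [318.4 134.5] [ 0.5372 -0.1213  0.046 ]
wrist box 0.48 [174.2 234.9] [ 0.3929 -0.2503  0.03  ]
wrist bore_mouth 0.96 [316.5 124.2] [ 0.5341 -0.112   0.046 ]
mouth px 318.3702146899994 125.65989897215276 head face px [318.3819 138.4513]
[308.6889 195.5977]
```

View pics/w12c.png

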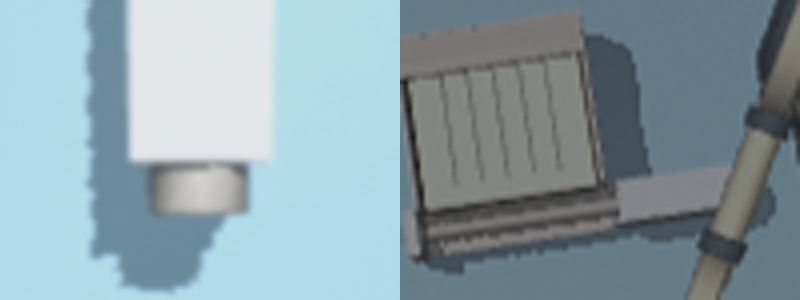

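The left crop shows the head flush against the sleeve (150–248, 165–212) with no shaft visible. The right crop shows the rod crossing the opening into the keeper (412,235), with the box back under the strap. Everything is released and clear, so I'm handing in.

```bash
python3 -c "
from bench import ticket
print(ticket.finish_job())"
```

```text
the job is handed in; nothing more can be done
None
```

The job is handed in at about 27 s: the box is against the rack's back wall, the rod is home with its head against the sleeve, everything is released, and the bottle and tip box were not touched. The last 65 mm was pushed on the head's face, because the fingers would have met the sleeve.

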